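Fit and lock the slip bushing in the drill jig

TASK

Set the drill jig up for its large hole: take the slip bushing with the wider bore out of the wooden rack, turn it so that the flat on its head faces the lock screw on the jig, and seat it fully home in the hole of the jig plate. Then twist it clockwise, seen from above, until the lock screw's head stops it and holds it down, and let go. The narrow-bored bushing stays in the rack.

Things in the scene. Friction and masses are not known exactly. Their poses are not given: they have to be found in the camera images.
- wide_head (a point): Slip bushing with the WIDE bore (17 mm), to be fitted: body 26 mm across, 24 mm long, foot tapered 3 mm over 6 mm; on top a knurled head 48 mm across, 22 mm tall. Stands in an end hole of the rack, turned any way. Point: on its axis, half-way up the head, 11 mm above the head's underside (47 mm above the table at the start). z: axis, up; x: squarely towards the flat on the head.
- wide_flat (a point): Middle of the flat of that head, 17.3 mm out from wide_head along x; the flat runs the head's full height. From it anticlockwise (from above) to 84 degrees the head's upper 14 mm are milled away to 17.3 mm from the axis, leaving a ledge 8 mm high that ends in a stop wall. From 84 to 316 degrees the rim is full height: grip there.
- narrow_head (a point): The other bushing, with the NARROW bore (8 mm), otherwise the same shape and size, in the rack's other end hole, 124 mm away; it stays there. Point and axes as for wide_head.
- rack: Fixed wooden block 74 x 196 x 36 mm with three holes of 30 mm in a row along its y, 62 mm apart; the bushings stand in the two end holes, heads resting on its top. Origin: centre of its underside, on the table.
- jig_seat (a point): Centre of the mouth of the through hole (27.4 mm, chamfered 1.5 mm) in the jig plate's top, 48 mm above the table. x: level, towards the lock screw; z: up. A bushing that is home rests its head on the plate, head centre 11 mm above this point. It goes down only with its flat facing the screw within about 15 degrees; twisted clockwise from there it stops after about 61 degrees.
- jig: The fixed drill jig: steel plate 112 (x) x 162 (y) x 20 mm on two rails over a dark base plate 176 x 200 mm, a rusty gusset plate between; top flat at 48 mm but for the lock screw. Origin: on the table, under the hole's axis; axes as jig_seat.
- lock_screw (a point): Centre of the top of the jig's lock screw, 30.5 mm from the hole's axis along jig_seat's x. Round head 24 mm across, 5 mm thick, from 10 to 15 mm above the plate, on a shank 10 mm thick. It never moves; a bushing's 8 mm ledge slides under its head.
Mind the look-alikes: they are no part of the job. What is shaped like the part that bears wide_head but green, orange or purple is not meant.

How it is judged:
On the way, in this order (a step that is already met when the one before it is completed fails the run):
1. the wide-bored bushing sits fully home in the jig's hole, its flat past the lock screw (z of wide_head in the frame of jig_seat below 0.013 m and horizontal distance between wide_head and jig_seat below 0.003 m and y of wide_flat in the frame of jig_seat above -0.009 m), for 0.1 s.
2. it has been twisted clockwise so that the lock screw's head stands over its ledge (y of wide_flat in the frame of jig_seat below -0.0124 m), for 0.2 s.
At the end, for the whole second after the job is handed in: The wide-bored bushing is upright and home in the jig's hole (head within 2 mm of the plate, axis within 3 mm of the hole's), twisted at least 46 degrees clockwise from flat-facing-screw, so that the screw's head stands over its ledge; the narrow one is within 20 mm of its start (z of wide_head in the frame of jig_seat below 0.013 m and horizontal distance between wide_head and jig_seat below 0.003 m and y of wide_flat in the frame of jig_seat below -0.0124 m and angle between wide_head's own z axis and vertical below 0.08 rad and distance of narrow_head from where it was at the start of the episode below 0.02 m); the robot touches nothing.
It also fails if it takes over 48 s, if anything falls off the work surface, if the arm or the gripper's body presses on something with over 40 N, if the wrist force passes 120 N, or if a joint passes its speed limit or range.

ROBOT

A 7-joint arm with a two-finger parallel gripper is mounted at the origin on a cart in front of the work surface, level with it; the furniture and walls round the work are solid. World frame = base frame: x ahead of the robot, y to its left, z up, the work surface at z = 0. Lengths are in m, angles in rad, forces in N, time in s.
With the tool pointing down it reaches from about 0.35 to 0.9 m from the base axis. Payload 19.9 kg.
Tool frame: the origin (TCP) lies midway between the tips of the shut fingers; the grasp point (between the pads) lies arm.hold_point_z behind it (arm.hold_point_z is the distance from the TCP to the grasp point, in m); z points along the fingers, y is the line along which they close (so a half turn about z gives the same grasp; the last joint's range is limited). The gripper opens to 94 mm and grips with 3 to 60 N. Pads are 16 mm wide; open, the fingers measure 119 mm over their backs; the gripper's body (75 mm by 177 mm) begins 78 mm behind the grasp point.
Start: joints at [1.26, 0.417, -0.01, 1.614, 0.005, 1.111, -0.053], TCP at [0.166, -0.603, 0.205] pointing down, gripper open.
Joint ranges: [-2.81, 2.81], [-0.39, 2.02], [-1.27, 1.25], [0.06, 2.57], [-1.19, 4.33], [0.19, 2], [-2.82, 2.82]. Speed limits (rad/s): [1.89, 1.89, 2.39, 2.39, 3.01, 3.01, 3.01].

INTERFACE

Orientations are given as a rotation vector (axis times angle).
In Python, from plant import arm, vision gives the robot as it stands. The module is installed in compiled form; this text tells all that it offers.
- The arm moves only by the shell command python3 -m pendant 'ROWS'. ROWS is a JSON object of lists of equal length, an entry for each row: "angular": the turn, a rotation vector about the tool's x, y, z in degrees, a list of three; "xyz": the shift along the tool's x, y, z in cm, a list of three; "hand": the finger opening in cm, from 0 to 9.4. In form: {"angular": [[rx, ry, rz], ...], "xyz": [[tx, ty, tz], ...], "hand": [hand, ...]}. A call has 1 to 20 rows; each row is the pose to reach, as a shift and turn from the pose commanded when the call began, along the tool's axes at that moment; what a row does not reach only later rows make up. A row lasts 1/12 s, in which the tool goes at most 41.7 mm and 7.16 degrees, less where a joint would pass 70% of its speed; a pose out of reach is approached as far as the arm can. A call with a gripper value outside its range is refused whole. The fingers move at their own pace and stop on an object; the grip force is fixed at half the most. Time passes only in rows, so rows that repeat a pose let the fingers close. It gives the time, the measured TCP pose, the force, the opening and the grip force at its end, in the units of the state.
- arm.observe(): the state, without advancing time (a new reading comes with each control period).
- vision.get_image(name): name is "scene" or "top" or "wrist"; returns the picture (420x560x3 uint8, blue, green, red); there is no depth.
- vision.get_calibration(name): a dict with "intrinsics" (3x3 intrinsics, pixels), "dist_coeffs" ([k1, k2, p1, p2, k3] as OpenCV has them; the pictures are not rectified), "T" (4x4, takes a point from camera to world coordinates); the wrist camera has in their place "tool_from_camera" (4x4, takes a point from camera to tool coordinates, whose origin is the TCP and whose axes are the flange's). Camera axes: x right, y down, z forward; pixel columns grow to the right and rows downward; lengths in m; the calibration is good to about 2 mm. A picture is of the moment at which its call begins: read the wrist's pose just before it. get_calibration takes no time and is no camera call.
- arm.job_done(): hands the job in; it is judged then, once.
The state is a dict: "clock": time; "joints": joint angles; "dq": joint speeds; "effort": joint torques, N m; "eef_pos": TCP position; "ee_rot": TCP orientation; "contact_force": force on the tool from outside, world axes, zero at the start; "torque": the same for the moment, N m; "width": opening from 0.0 (shut) to 1.0 (fully open); "gripper_force": force on a finger pad.
Only numpy, scipy, OpenCV 4.12 (cv2) and the standard library are available. Lean on these libraries where they do the work, as an engineer would, in place of code of your own. Each camera call takes 0.05 s, during which the arm holds its last target. There are 200 camera calls.

## Working session

There is one attempt and no reset: what is moved stays moved. The work goes in short steps, Python scripts to look and compute and a shell command to move; the robot and the scene stay as the last step left them, time stands still between calls to the robot, and variables do not carry over. Pictures are saved under pics/ and viewed, at most 10 in all, crops included, and the job is handed in when it is done.

```bash
mkdir -p pics; python3 - <<'E'
from plant import arm, vision
import cv2,numpy as np
s=arm.observe(); print({k:np.round(v,3).tolist() for k,v in s.items()}, arm.hold_point_z)
a=vision.get_image("scene");b=vision.get_image("top")
cv2.imwrite("pics/scene0.png",a);cv2.imwrite("pics/top0.png",b)
for n in("scene","top","wrist"):
    print(n,{k:np.round(v,4).tolist() for k,v in vision.get_calibration(n).items()})
E
```

```text
{'clock': 0.0, 'joints': [1.26, 0.418, -0.01, 1.614, 0.005, 1.111, -0.053], 'dq': [0.0, 0.001, 0.0, 0.0, -0.001, 0.001, 0.002], 'effort': [-0.001, -85.126, 0.639, -42.6, -0.049, 0.018, 0.0], 'eef_pos': [0.166, -0.602, 0.205], 'ee_rot': [-3.112, -0.421, 0.0], 'contact_force': [-0.793, -0.351, 0.045], 'torque': [0.017, -0.0, -0.012], 'gripper_force': 0.0, 'width': 1.004} 0.0188
scene {'intrinsics': [[505.3289, 0.0, 279.6484], [0.0, 505.3289, 211.1861], [0.0, 0.0, 1.0]], 'dist_coeffs': [-0.1771, 0.0, 0.0, 0.0, 0.0], 'T': [[-0.7665, -0.3061, 0.5646, -0.0121], [-0.6419, 0.3902, -0.66, 0.858], [-0.0183, -0.8683, -0.4956, 0.564], [0.0, 0.0, 0.0, 1.0]]}
top {'intrinsics': [[433.9784, 0.0, 281.6185], [0.0, 433.9784, 204.6164], [0.0, 0.0, 1.0]], 'dist_coeffs': [-0.0188, 0.0, 0.0, 0.0, 0.0], 'T': [[0.0001, -0.9968, 0.0793, 0.4638], [-0.9996, -0.0023, -0.0266, 0.2182], [0.0267, -0.0793, -0.9965, 0.9593], [0.0, 0.0, 0.0, 1.0]]}
wrist {'intrinsics': [[302.9363, 0.0, 273.7695], [0.0, 302.9363, 211.1155], [0.0, 0.0, 1.0]], 'dist_coeffs': [-0.0515, 0.0, 0.0, 0.0, 0.0], 'tool_from_camera': [[-0.0001, -0.9729, -0.2311, 0.0676], [1.0, 0.0, -0.0005, 0.0009], [0.0005, -0.2311, 0.9729, -0.1791], [0.0, 0.0, 0.0, 1.0]]}
```

View pics/scene0.png

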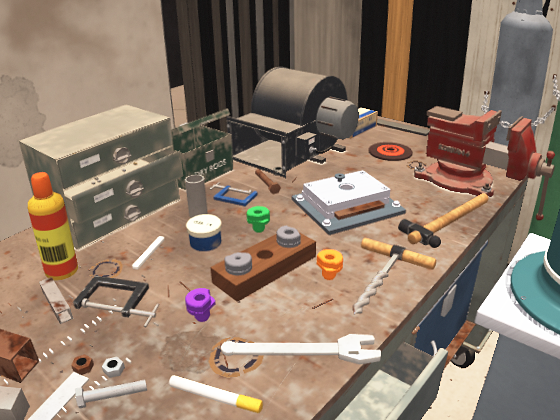

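View pics/top0.png

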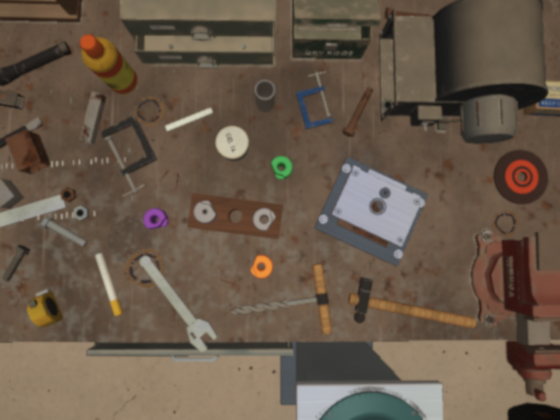

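The scene shows the rack with grey bushings at about (238,262) and (289,236). In the top view they are at (204,212) and (263,219), the jig hole is at (378,206) and the screw at (385,192). I'll take rough positions and enlarge the crops.

```bash
cat > h.py <<'E'
import cv2,numpy as np
from scipy.spatial.transform import Rotation as R
from plant import arm, vision
def campose(name,s=None):
    c=vision.get_calibration(name)
    if "T" in c: return c,np.array(c["T"])
    s=s or arm.observe()
    T=np.eye(4);T[:3,:3]=R.from_rotvec(s["ee_rot"]).as_matrix();T[:3,3]=s["eef_pos"]
    return c,T@np.array(c["tool_from_camera"])
def ray(c,T,px):
    u=cv2.undistortPoints(np.array([[px]],float),np.array(c["intrinsics"]),np.array(c["dist_coeffs"])).ravel()
    return T[:3,3],T[:3,:3]@np.array([u[0],u[1],1.])
def onz(c,T,px,z):
    o,d=ray(c,T,px); return o+d*(z-o[2])/d[2]
def tri(r1,r2):
    (o1,d1),(o2,d2)=r1,r2
    k=np.linalg.lstsq(np.c_[d1,-d2],o2-o1,rcond=None)[0]
    p,q=o1+k[0]*d1,o2+k[1]*d2
    return (p+q)/2,np.linalg.norm(p-q)
E
python3 - <<'E'
from h import *
a=cv2.imread("pics/scene0.png");b=cv2.imread("pics/top0.png")
ct=campose("top");cs=campose("scene")
for n,t,sc in(("b1",(204,211),(238,259)),("b2",(263,218),(289,233)),("hole",(377.5,206),(347,187)),("screw",(385,192),(340,177))):
    p,e=tri(ray(*ct,t),ray(*cs,sc)); print(n,p.round(3),round(e,4),onz(*ct,t,.058 if n[0]=='b' else .048).round(3))
f=lambda i,x,y,w,h,k:cv2.resize(i[y:y+h,x:x+w],(w*k,h*k),interpolation=cv2.INTER_CUBIC)
c1=f(b,185,190,100,50,8);c2=f(a,215,215,100,50,8)[:,:]
cv2.imwrite("pics/crop1.png",np.vstack([c1,c2])[:600] if False else cv2.resize(np.vstack([c1,c2]),(600,600)))
E
```

```text
b1 [0.521 0.354 0.053] 0.0046 [0.522 0.355 0.058]
b2 [0.506 0.231 0.052] 0.0057 [0.508 0.233 0.058]
hole [ 0.533 -0.012  0.044] 0.004 [ 0.534 -0.01   0.048]
screw [ 0.561 -0.025  0.055] 0.004 [ 0.564 -0.026  0.048]
```

View pics/crop1.png

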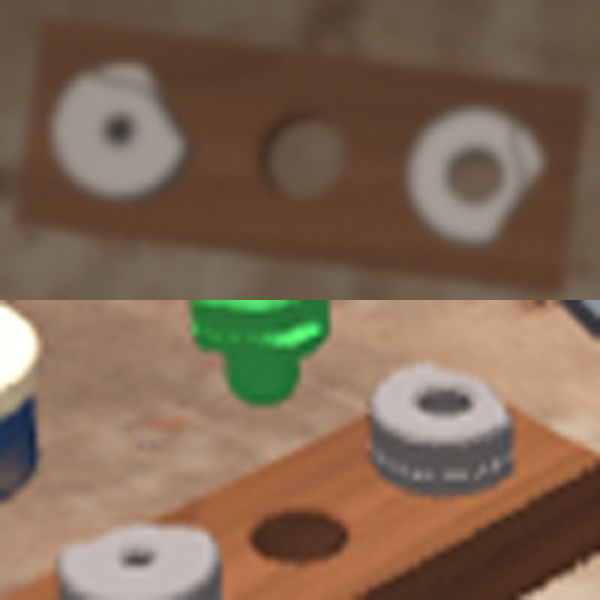

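The right-hand bushing in the top crop, at about (263,218) in the top view, has the wide bore. Its world position is about (0.508, 0.233). The flat faces lower right, about -121° in world. The screw direction at the jig is about -26°. First move: up and over, clear of the vise.

```bash
cat >> h.py <<'E'
def shift(target,yawy=None):
    "shift (cm) and turn (deg) in tool axes to bring TCP to world target with tool y at world angle yawy, tool down"
    s=arm.observe();Rm=R.from_rotvec(s["ee_rot"]).as_matrix();t=Rm.T@(np.array(target)-s["eef_pos"])*100
    out=[t.round(2).tolist()]
    if yawy is not None:
        a=np.radians(yawy);y=np.array([np.cos(a),np.sin(a),0]);z=np.array([0,0,-1.]);M=np.c_[np.cross(y,z),y,z]
        out.append(np.degrees(R.from_matrix(Rm.T@M).as_rotvec()).round(2).tolist())
    return out
E
python3 -m pendant '{"angular":[[0,0,0],[0,0,0],[0,0,0],[0,0,0],[0,0,0],[0,0,0],[0,0,-64],[0,0,-64],[0,0,-64],[0,0,-64],[0,0,-64],[0,0,-64],[0,0,-64],[0,0,-64],[0,0,-64],[0,0,-64],[0,0,-64],[0,0,-64],[0,0,-64],[0,0,-64]],"xyz":[[0,0,-25],[0,0,-25],[0,0,-25],[0,0,-25],[0,0,-25],[0,0,-25],[42,-25,-25],[42,-25,-25],[42,-25,-25],[42,-25,-25],[42,-25,-25],[42,-25,-25],[42,-25,-25],[42,-25,-25],[42,-25,-25],[42,-25,-25],[42,-25,-25],[42,-25,-25],[42,-25,-25],[42,-25,-25]],"hand":[9.4,9.4,9.4,9.4,9.4,9.4,9.4,9.4,9.4,9.4,9.4,9.4,9.4,9.4,9.4,9.4,9.4,9.4,9.4,9.4]}'
python3 -c "
from h import *
print(shift([.508,.233,.2],-11))"
```

```text
clock: 1.77
eef_pos: [0.5054, -0.2485, 0.4549]
ee_rot: [-2.413, -2.01, -0.0]
contact_force: [-0.5, -0.5, -0.6]
width: 1.002
gripper_force: 0.0
[[47.38, -8.42, 25.53], [-0.05, -0.04, 0.58]]
```

```bash
python3 -m pendant '{"angular":[[0,0,0],[0,0,0],[0,0,0],[0,0,0],[0,0,0],[0,0,0],[0,0,0],[0,0,0],[0,0,0],[0,0,0],[0,0,0],[0,0,0],[0,0,0],[0,0,0],[0,0,0],[0,0,0]],"xyz":[[47.4,-8.4,25.5],[47.4,-8.4,25.5],[47.4,-8.4,25.5],[47.4,-8.4,25.5],[47.4,-8.4,25.5],[47.4,-8.4,25.5],[47.4,-8.4,25.5],[47.4,-8.4,25.5],[47.4,-8.4,25.5],[47.4,-8.4,25.5],[47.4,-8.4,25.5],[47.4,-8.4,25.5],[47.4,-8.4,25.5],[47.4,-8.4,25.5],[47.4,-8.4,25.5],[47.4,-8.4,25.5]],"hand":[9.4,9.4,9.4,9.4,9.4,9.4,9.4,9.4,9.4,9.4,9.4,9.4,9.4,9.4,9.4,9.4]}'
python3 - <<'E'
from h import *
import pickle
s=arm.observe();i=vision.get_image("wrist");cv2.imwrite("pics/w1.png",i);pickle.dump(s,open("w1.pkl","wb"));cv2.imwrite("pics/w1.png",i)
E
```

```text
clock: 3.1
eef_pos: [0.5095, 0.23, 0.2004]
ee_rot: [2.418, 2.005, -0.001]
contact_force: [-0.6, -0.7, 0.2]
width: 1.002
gripper_force: 0.0
```

View pics/w1.png

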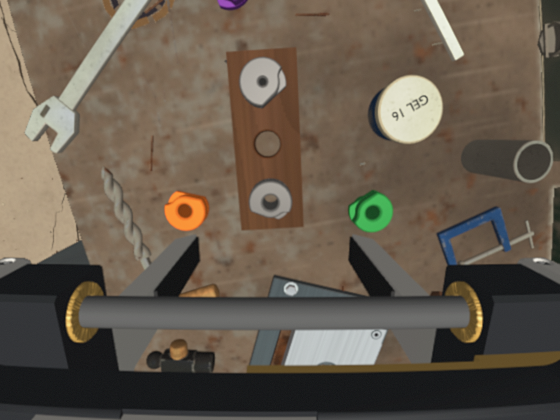

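Wide bushing at (271,200), narrow one at (262,82). Next I'll measure its centre and flat by rectifying the picture onto the head-top plane.

```bash
cat >> h.py <<'E'
def rect(img,c,T,centre,z,half=.04,k=6):
    "resample picture onto level plane z: world x up, y left, k px/mm"
    n=int(half*2000*k);g=(np.arange(n)-n/2)/k/1000
    X=centre[0]-g[:,None]+0*g[None];Y=centre[1]-g[None]+0*g[:,None]
    P=np.stack([X,Y,np.full_like(X,z)],-1).reshape(-1,3);W=np.linalg.inv(T)
    q=cv2.projectPoints(P,cv2.Rodrigues(W[:3,:3])[0],W[:3,3],np.array(c["intrinsics"]),np.array(c["dist_coeffs"]))[0].reshape(n,n,2).astype(np.float32)
    return cv2.remap(img,q[...,0],q[...,1],cv2.INTER_CUBIC)
E
python3 - <<'E'
from h import *
import pickle
s=pickle.load(open("w1.pkl","rb"));i=cv2.imread("pics/w1.png")
c,T=campose("wrist",s)
p=onz(c,T,(271,200),.058);print(p.round(4),T[:3,3].round(3))
pt,e=tri(ray(c,T,(271,200)),ray(*campose("scene"),(290,233)));print("tri",pt.round(4),e)
r=rect(i,c,T,p,.058);hsv=cv2.cvtColor(r,cv2.COLOR_BGR2HSV)
m=((hsv[...,1]<50)&(hsv[...,2]>120)).astype(np.uint8)*255
cn=max(cv2.findContours(m,cv2.RETR_EXTERNAL,cv2.CHAIN_APPROX_NONE)[0],key=cv2.contourArea)
o=r.copy();cv2.drawContours(o,[cn],-1,(0,0,255),1)
cv2.imwrite("pics/r1.png",np.hstack([r,o])[:, :]if 0 else o)
print(cv2.minEnclosingCircle(cn),o.shape)
E
```

```text
[0.5081 0.2326 0.058 ] [0.523 0.295 0.379]
tri [0.5055 0.2287 0.0501] 0.0063982270427531485
((252.64393615722656, 249.23472595214844), 134.53353881835938) (480, 480, 3)
```

View pics/r1.png

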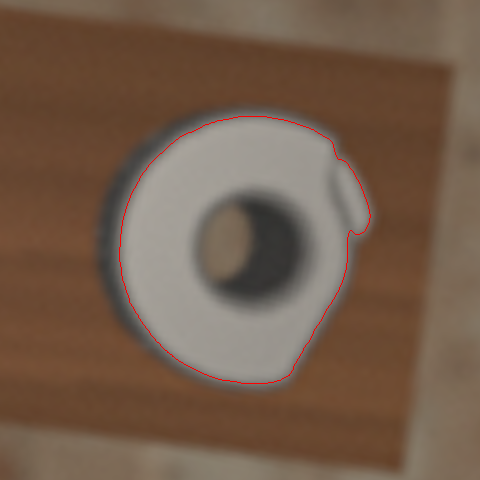

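The centre is at (0.5065, 0.2305) and the flat faces about -120° in world. The corner at (290,378) and the step at (333,140) agree on this. The tool y at -10.7° grips the full rim. Descend and grip.

```bash
python3 -m pendant '{"angular":[[0,0,0],[0,0,0],[0,0,0],[0,0,0],[0,0,0],[0,0,0],[0,0,0],[0,0,0],[0,0,0],[0,0,0],[0,0,0],[0,0,0],[0,0,0],[0,0,0],[0,0,0],[0,0,0],[0,0,0]],"xyz":[[0,-0.3,4],[0,-0.3,8],[0,-0.3,11],[0,-0.3,13],[0,-0.3,14.5],[0,-0.3,15.5],[0,-0.3,16],[0,-0.3,16],[0,-0.3,16],[0,-0.3,16],[0,-0.3,16],[0,-0.3,16],[0,-0.3,16],[0,-0.3,16],[0,-0.3,16],[0,-0.3,16],[0,-0.3,16]],"hand":[9.4,9.4,9.4,9.4,9.4,9.4,9.4,9.4,3,3,3,3,3,3,3,3,3]}'
```

```text
clock: 4.57
eef_pos: [0.5061, 0.232, 0.0405]
ee_rot: [-2.417, -2.007, 0.0]
contact_force: [-1.1, -0.2, 2.3]
width: 0.502
gripper_force: 30.0
```

```bash
python3 -m pendant '{"angular":[[0,0,0],[0,0,0],[0,0,0],[0,0,0],[0,0,0],[0,0,0],[0,0,0]],"xyz":[[0,0,-2],[0,0,-5],[0,0,-9],[0,0,-13],[0,0,-13],[0,0,-13],[0,0,-13]],"hand":[3,3,3,3,3,3,3]}'
python3 -c "
from h import *
print(shift([.575,-.011,.17],84))"
```

```text
clock: 5.15
eef_pos: [0.5059, 0.2314, 0.1697]
ee_rot: [2.417, 2.006, -0.001]
contact_force: [-0.0, -0.4, -2.8]
width: 0.502
gripper_force: 30.0
[[-22.56, 11.26, -0.02], [-0.06, 0.01, -94.62]]
```

```bash
python3 -m pendant '{"angular":[[0,0,-95],[0,0,-95],[0,0,-95],[0,0,-95],[0,0,-95],[0,0,-95],[0,0,-95],[0,0,-95],[0,0,-95],[0,0,-95],[0,0,-95],[0,0,-95],[0,0,-95],[0,0,-95],[0,0,-95],[0,0,-95],[0,0,-95],[0,0,-95]],"xyz":[[-22.6,11.3,0],[-22.6,11.3,0],[-22.6,11.3,0],[-22.6,11.3,0],[-22.6,11.3,0],[-22.6,11.3,0],[-22.6,11.3,0],[-22.6,11.3,0],[-22.6,11.3,0],[-22.6,11.3,0],[-22.6,11.3,0],[-22.6,11.3,0],[-22.6,11.3,0],[-22.6,11.3,0],[-22.6,11.3,0],[-22.6,11.3,0],[-22.6,11.3,0],[-22.6,11.3,0]],"hand":[3,3,3,3,3,3,3,3,3,3,3,3,3,3,3,3,3,3]}'
python3 - <<'E'
from h import *
import pickle
s=arm.observe();i=vision.get_image("wrist");cv2.imwrite("pics/w2.png",i);pickle.dump(s,open("w2.pkl","wb"))
E
```

```text
clock: 6.65
eef_pos: [0.5755, -0.0109, 0.17]
ee_rot: [-0.157, -3.137, -0.0]
contact_force: [0.8, -0.8, -2.6]
width: 0.509
gripper_force: 30.0
```

View pics/w2.png

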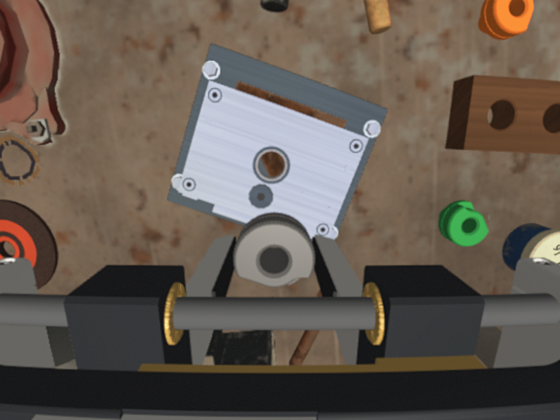

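The hole is at (271,164), the screw at (261,196), and the held head's bore at (274,260). Next I'll rectify each onto its own plane for precise values.

```bash
cat > m2.py <<'E'
from h import *
import pickle,sys
def circ(r,cen,k,rad,half,p2=15,dp=1.0):
    g=cv2.GaussianBlur(cv2.cvtColor(r,cv2.COLOR_BGR2GRAY),(5,5),0)
    h=cv2.HoughCircles(g,cv2.HOUGH_GRADIENT,dp,200,param1=60,param2=p2,minRadius=int((rad-1.5)*k),maxRadius=int((rad+2)*k))
    if h is None: return None
    x,y,R_=h[0,0];n=half*1000*k
    return (x,y,R_),np.array([cen[0]-(y-n)/k/1000,cen[1]-(x-n)/k/1000]),R_/k
tag=sys.argv[1];a=eval(sys.argv[2])
s=pickle.load(open(tag+".pkl","rb"));i=cv2.imread(f"pics/{tag}.png");c,T=campose("wrist",s);k=6;out=[]
P=s["eef_pos"]
for n,px,z,rad in(("hole",a[0],.048,13.7),("screw",a[1],.063,12),("bore",a[2],P[2]+.0175,8.5)):
    if px is None: continue
    p=onz(c,T,px,z);r=rect(i,c,T,p,z,half=.033,k=k);h=circ(r,p,k,rad,.033)
    print(n,"manual",p.round(4),"hough",h and (h[1].round(4),round(h[2],1)))
    if h: cv2.circle(r,(int(h[0][0]),int(h[0][1])),int(h[0][2]),(0,0,255),1)
    out.append(r)
cv2.imwrite(f"pics/r_{tag}.png",cv2.resize(np.hstack(out),None,fx=.666,fy=.666,interpolation=cv2.INTER_AREA))
E
python3 m2.py w2 "((271,164),(261,196),(274,260))"
python3 - <<'E'
from h import *
t=campose("top")
import pickle
w=campose("wrist",pickle.load(open("w2.pkl","rb")))
print("hole height",tri(ray(*w,(271,164)),ray(*t,(377.5,206))),"screw",tri(ray(*w,(261,196)),ray(*t,(385,192))))
E
```

```text
hole manual [ 0.5336 -0.0097  0.048 ] hough (array([ 0.5347, -0.0098]), np.float32(13.2))
screw manual [ 0.5618 -0.0221  0.063 ] hough (array([ 0.5617, -0.0227]), np.float32(11.8))
bore manual [ 0.5769 -0.0113  0.1875] hough (array([ 0.5778, -0.0116]), np.float32(10.4))
hole height (array([ 0.53379072, -0.00973777,  0.04758881]), np.float64(0.0002761199850417469)) screw (array([ 0.56201946, -0.02221609,  0.06282585]), np.float64(0.00035093570887413656))
```

View pics/r_w2.png

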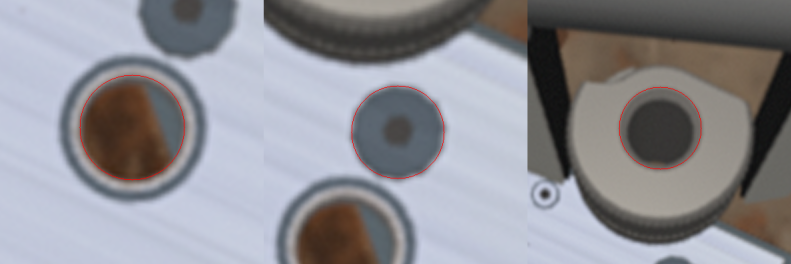

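Heights agree with the text: hole 47.6 mm, screw 62.8 mm, hole-to-screw distance 30.0 mm. The hole ring is centred at (0.5346,-0.0100) and the screw direction is -25°. I'll check the flat's angle in the hand numerically before going over the hole.

```bash
python3 - <<'E'
from h import *
import pickle
s=pickle.load(open("w2.pkl","rb"));i=cv2.imread("pics/w2.png");c,T=campose("wrist",s)
z=s["eef_pos"][2]+.0175;k=6
p=np.array([.5773,-.0115,z]);r=rect(i,c,T,p,z,half=.033,k=k);n=198
v=cv2.GaussianBlur(cv2.cvtColor(r,cv2.COLOR_BGR2HSV),(5,5),0)
m=((v[...,1]<45)&(v[...,2]>120)).astype(np.uint8)
lab=cv2.connectedComponents(m)[1];m=(lab==lab[n,n+85])
print("radius mm by world angle")
o=[]
for a in range(-180,180,6):
    t=np.radians(a);rr=np.arange(12*k,30*k);X=(n-rr*np.sin(t)).astype(int);Y=(n-rr*np.cos(t)).astype(int)
    q=m[Y,X];o.append((a,round(12+np.argmin(q)/k,1)))
print(o)
b=[onz(c,T,x,.05)for x in((215,95),(356,146),(189,184),(322,229))]
for u,w in((0,1),(2,3)):d=b[u]-b[w];print(np.degrees(np.arctan2(d[1],d[0])),np.linalg.norm(d))
for u,w in((0,2),(1,3)):d=b[w]-b[u];print("x dir",np.degrees(np.arctan2(d[1],d[0])),np.linalg.norm(d))
print(shift([s["eef_pos"][0]+.5346-.5773,s["eef_pos"][1]-.0100+.0115,.17]))
E
```

```text
radius mm by world angle
[(-180, np.float64(22.0)), (-174, np.float64(22.2)), (-168, np.float64(22.2)), (-162, np.float64(22.2)), (-156, np.float64(22.2)), (-150, np.float64(22.2)), (-144, np.float64(22.2)), (-138, np.float64(22.3)), (-132, np.float64(22.3)), (-126, np.float64(22.3)), (-120, np.float64(22.2)), (-114, np.float64(22.3)), (-108, np.float64(22.3)), (-102, np.float64(22.3)), (-96, np.float64(22.3)), (-90, np.float64(22.3)), (-84, np.float64(22.3)), (-78, np.float64(22.3)), (-72, np.float64(22.3)), (-66, np.float64(21.0)), (-60, np.float64(19.3)), (-54, np.float64(18.0)), (-48, np.float64(17.2)), (-42, np.float64(16.5)), (-36, np.float64(16.0)), (-30, np.float64(15.8)), (-24, np.float64(15.8)), (-18, np.float64(15.8)), (-12, np.float64(16.0)), (-6, np.float64(15.8)), (0, np.float64(16.0)), (6, np.float64(15.8)), (12, np.float64(15.8)), (18, np.float64(15.8)), (24, np.float64(15.8)), (30, np.float64(17.3)), (36, np.float64(16.0)), (42, np.float64(18.0)), (48, np.float64(18.0)), (54, np.float64(20.5)), (60, np.float64(22.2)), (66, np.float64(22.2)), (72, np.float64(22.3)), (78, np.float64(22.2)), (84, np.float64(22.2)), (90, np.float64(22.2)), (96, np.float64(22.2)), (102, np.float64(22.2)), (108, np.float64(22.2)), (114, np.float64(22.2)), (120, np.float64(22.0)), (126, np.float64(22.2)), (132, np.float64(22.0)), (138, np.float64(22.3)), (144, np.float64(22.2)), (150, np.float64(22.2)), (156, np.float64(22.2)), (162, np.float64(22.2)), (168, np.float64(22.2)), (174, np.float64(22.2))]
-114.92291286924751 0.14301003551404087
-114.9448408434816 0.14229024093219086
x dir -25.023937498932455 0.08920177662285976
x dir -25.48591916337887 0.08926040391887914
[[4.27, -0.27, 0.02]]
```

The rim fits a circle around the measured centre, the flat is at -25°, and the screw direction is -25.2° (plate screws -25.0/-25.5). It's aligned, so go over the hole and down to just above the plate.

```bash
python3 -m pendant '{"angular":[[0,0,0],[0,0,0],[0,0,0],[0,0,0],[0,0,0],[0,0,0],[0,0,0],[0,0,0],[0,0,0],[0,0,0]],"xyz":[[2.2,-0.1,0],[4.2,-0.27,0],[4.27,-0.27,2],[4.27,-0.27,5],[4.27,-0.27,7],[4.27,-0.27,8],[4.27,-0.27,8.5],[4.27,-0.27,8.5],[4.27,-0.27,8.5],[4.27,-0.27,8.5]],"hand":[3,3,3,3,3,3,3,3,3,3]}'
python3 - <<'E'
from h import *
w=cv2.imread("pics/scene0.png");a=vision.get_image("scene");b=vision.get_image("top")
f=lambda i,x,y,w,h,k:cv2.resize(i[y:y+h,x:x+w],(w*k,h*k),interpolation=cv2.INTER_CUBIC)
cv2.imwrite("pics/c3.png",f(a,287,120,130,115,6)[:600])
print(shift([.5319,-.0094,.085]))
E
```

```text
clock: 7.53
eef_pos: [0.5336, -0.0094, 0.0865]
ee_rot: [0.154, 3.136, 0.0]
contact_force: [1.0, 0.5, -2.3]
width: 0.503
gripper_force: 30.0
[[0.15, -0.0, 0.13]]
```

View pics/c3.png

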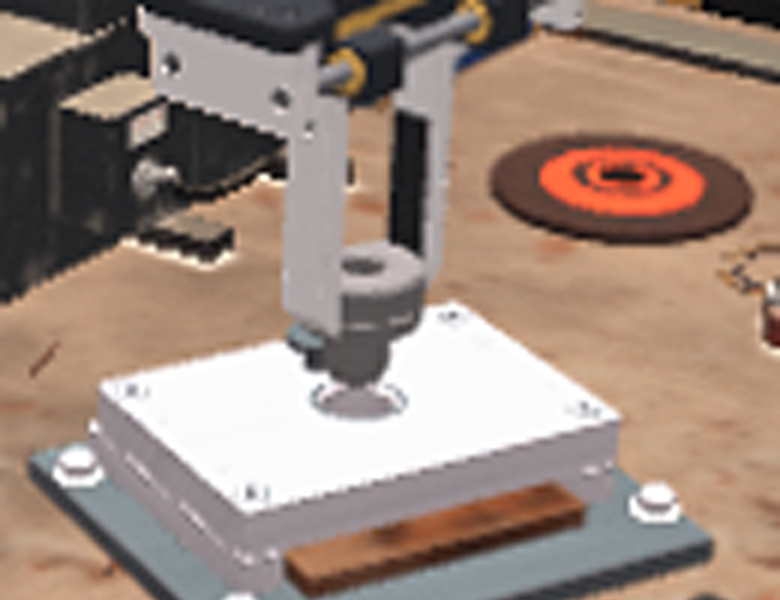

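The scene crop shows the foot at (357,365) right above the hole ring at (358,398). Lowering slowly.

```bash
python3 -m pendant '{"angular":[[0,0,0],[0,0,0],[0,0,0],[0,0,0],[0,0,0],[0,0,0]],"xyz":[[0,0,0],[0,0,0.4],[0,0,0.8],[0,0,1.1],[0,0,1.1],[0,0,1.1]],"hand":[3,3,3,3,3,3]}'
```

```text
clock: 8.13
eef_pos: [0.5328, -0.0094, 0.0742]
ee_rot: [-0.153, -3.137, -0.0]
contact_force: [-0.3, 0.3, -2.7]
width: 0.501
gripper_force: 30.0
```

```bash
python3 -m pendant '{"angular":[[0,0,0],[0,0,0],[0,0,0],[0,0,0],[0,0,0],[0,0,0]],"xyz":[[0.05,0,0.2],[0.05,0,0.4],[0.05,0,0.6],[0.05,0,0.8],[0.05,0,0.8],[0.05,0,0.8]],"hand":[3,3,3,3,3,3]}'
```

```text
clock: 8.63
eef_pos: [0.5323, -0.0094, 0.0663]
ee_rot: [-0.153, -3.138, -0.0]
contact_force: [0.3, -0.0, -2.1]
width: 0.506
gripper_force: 30.0
```

```bash
python3 -m pendant '{"angular":[[0,0,0],[0,0,0],[0,0,0],[0,0,0],[0,0,0],[0,0,0],[0,0,0],[0,0,0]],"xyz":[[0,0,0.3],[0,0,0.6],[0,0,0.9],[0,0,1.1],[0,0,1.25],[0,0,1.35],[0,0,1.4],[0,0,1.4]],"hand":[3,3,3,3,3,3,3,3]}'
```

```text
clock: 9.3
eef_pos: [0.5324, -0.0094, 0.0525]
ee_rot: [-0.153, -3.138, 0.0]
contact_force: [-1.8, 0.1, -0.8]
width: 0.502
gripper_force: 30.0
```

```bash
python3 -m pendant '{"angular":[[0,0,0],[0,0,0],[0,0,0],[0,0,0]],"xyz":[[0,0,0.05],[0,0,0.1],[0,0,0.1],[0,0,0.1]],"hand":[3,3,3,3]}'
```

```text
clock: 9.63
eef_pos: [0.5325, -0.0094, 0.0524]
ee_rot: [0.153, 3.138, -0.001]
contact_force: [-9.7, -0.8, 22.0]
width: 0.5
gripper_force: 30.0
```

It's home: 22 N upward at the expected height. Next, twist clockwise in stages about the hole's axis, which sits about 2 mm along -x of the tool, easing the press first.

```bash
python3 -m pendant '{"angular":[[0,0,0],[0,0,5],[0,0,10],[0,0,15],[0,0,20],[0,0,25],[0,0,30],[0,0,30]],"xyz":[[0,0,-0.07],[0,0.02,-0.07],[0,0.03,-0.07],[0,0.05,-0.07],[-0.01,0.07,-0.07],[-0.02,0.08,-0.07],[-0.03,0.1,-0.07],[-0.03,0.1,-0.07]],"hand":[3,3,3,3,3,3,3,3]}'
```

```text
clock: 10.3
eef_pos: [0.5331, -0.0084, 0.0525]
ee_rot: [0.966, 2.988, -0.0]
contact_force: [-1.2, -0.7, 4.5]
width: 0.504
gripper_force: 30.0
```

```bash
python3 -m pendant '{"angular":[[0,0,5],[0,0,10],[0,0,15],[0,0,20],[0,0,25],[0,0,25],[0,0,25]],"xyz":[[0,0.02,0],[0,0.03,0],[0,0.05,0],[-0.01,0.07,0],[-0.02,0.08,0],[-0.02,0.08,0],[-0.02,0.08,0]],"hand":[3,3,3,3,3,3,3]}'
python3 - <<'E'
from h import *
import pickle
s=arm.observe();print(s["torque"]);i=vision.get_image("wrist");cv2.imwrite("pics/w4.png",i)
c,T=campose("wrist",s);z=.070
p=np.array([.5346,-.0100,z]);r=rect(i,c,T,p,z,half=.05,k=6);cv2.imwrite("pics/r4.png",r)
E
```

```text
clock: 10.88
eef_pos: [0.5335, -0.0079, 0.0525]
ee_rot: [1.581, 2.715, -0.001]
contact_force: [-4.1, -0.1, 7.9]
width: 0.504
gripper_force: 30.0
[-0.14804996  0.82551968 -0.09646408]
```

View pics/r4.png

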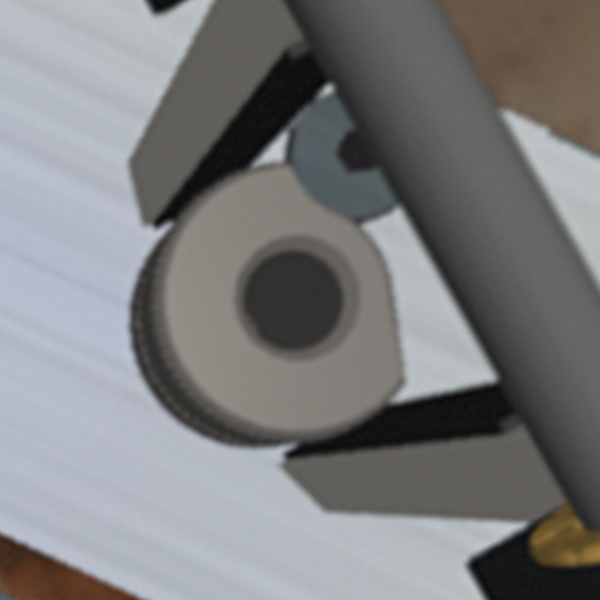

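The wide head sits in the jig. Its rim corner at (403,382) puts the flat at about -84° in world, roughly 59° clockwise of the screw, and the screw's disc at (345,155) stands over the ledge by the stop wall. Let go and rise.

```bash
python3 -m pendant '{"angular":[[0,0,0],[0,0,0],[0,0,0],[0,0,0],[0,0,0],[0,0,0],[0,0,0],[0,0,0],[0,0,0],[0,0,0],[0,0,0],[0,0,0],[0,0,0],[0,0,0],[0,0,0]],"xyz":[[0,0,-0.05],[0,0,-0.05],[0,0,-0.05],[0,0,-0.05],[0,0,-0.05],[0,0,-0.05],[0,0,-0.5],[0,0,-1.5],[0,0,-3],[0,0,-6],[0,0,-9],[0,0,-12],[0,0,-14],[0,0,-14],[0,0,-14]],"hand":[6.5,6.5,6.5,6.5,6.5,6.5,6.5,6.5,6.5,6.5,6.5,6.5,6.5,6.5,6.5]}'
python3 - <<'E'
from h import *
s=arm.observe();i=vision.get_image("wrist")
c,T=campose("wrist",s);z=.070
p=np.array([.5346,-.0100,z]);r=rect(i,c,T,p,z,half=.05,k=5);cv2.imwrite("pics/r5.png",r)
E
```

```text
clock: 12.18
eef_pos: [0.5339, -0.0081, 0.1936]
ee_rot: [1.584, 2.71, 0.001]
contact_force: [-0.1, 0.6, -0.1]
width: 0.691
gripper_force: 0.0
```

View pics/r5.png

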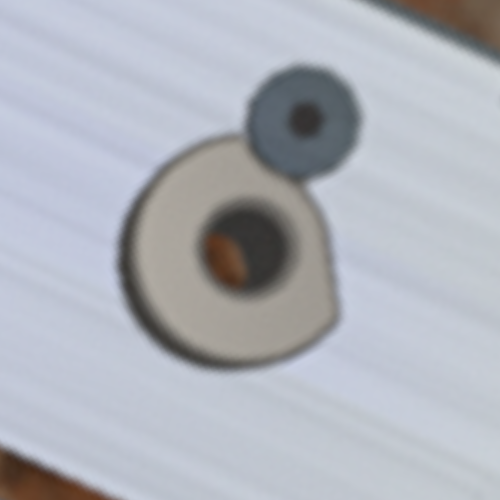

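The bushing is home at (242,250), with the screw head at (303,122) over its ledge. The flat is about 56° clockwise, more than the 46° needed, and the hand is clear.

```bash
python3 -c "
from plant import arm
print(arm.job_done())"
```

```text
the job is handed in; nothing more can be done
None
```

I handed the job in at about 12 s: the wide-bored bushing is seated home in the jig and twisted about 56° clockwise under the lock screw, the gripper is clear, and the narrow bushing was left untouched in the rack; no verdict came back.

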